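Eject a chocolate bar from its mould and lay it on the board

ROBOT

A 7-joint arm with a two-finger parallel gripper is mounted at the origin on the work surface. World frame = base frame: x ahead of the robot, y to its left, z up, the work surface at z = 0. Lengths are in m, angles in rad, forces in N, time in s.
With the tool pointing down it reaches from about 0.4 to 0.85 m from the base axis. Payload 4.5 kg.
Tool frame: the origin (TCP) lies at the very end of the fingers, on their centre line; the grasp point (between the pads) lies grasp_offset behind it (grasp_offset is the distance from the TCP to the grasp point, in m); x points along the fingers, z is the direction in which the jaws open and shut, and the axes are right-handed (so a half turn about x gives the same grasp; the last joint's range is limited). The gripper opens to 88 mm and grips with 3 to 60 N. Pads are 18 mm wide; open, the fingers measure 123 mm over their backs; the gripper's body (75 mm by 187 mm) begins 45 mm behind the grasp point.
Start: joints at [-1.175, 0.689, -0.195, 1.565, 0.157, 0.902, -0.215], TCP at [0.221, 0.585, 0.203] pointing down, gripper open.
Joint ranges: [-3.01, 3.01], [-0.46, 2.08], [-1.47, 1.51], [0.13, 2.56], [-1, 4.14], [0.04, 2.09], [-2.66, 2.66]. Speed limits (rad/s): [2.57, 2.57, 3.14, 3.14, 3.14, 3.14, 3.14].

INTERFACE

Orientations are given as a 3x3 rotation matrix whose columns are the frame's x, y, z axes.
In Python, from plant import read_state, read_camera, camera_params, hand_in, grasp_offset gives the robot as it stands. The module is installed in compiled form; this text tells all that it offers.
- The arm moves only by the tool arm_command, never from a script. Its argument "rows" is a list of rows, each a list of 5 numbers: the closure, from -1 (fully open) to 1 (shut), so that 0 is half open, then the shift along the tool's x, y, z in mm, then the turn about the tool's x in degrees. In form: [[grip, tx, ty, tz, turn], ...]. A call has 1 to 10 rows; each row shifts and turns the commanded pose from where the row before left it, along the tool's axes as they then stand; what a row does not reach is not made up. A row lasts 1/12 s, in which the tool goes at most 41.7 mm and 7.16 degrees, less where a joint would pass 70% of its speed; a pose out of reach is approached as far as the arm can. A call is refused whole if a number of a shift passes 41.7 or a number of a turn 7.16, either way. A call with a gripper value outside its range is refused whole. The fingers move at their own pace and stop on an object; the grip force is fixed at half the most. Time passes only in rows, so rows that do not move let the fingers close. It gives the time, the measured TCP pose, the force and the opening at its end, in the units of the state.
- read_state(): the state, without advancing time (a new reading comes with each control period).
- read_camera(name): name is "side" or "top" or "wrist"; returns (picture, depth): 480x640x3 uint8, blue, green, red; 480x640 float32, m along the optical axis (not along the pixel's ray), 0 where there is no reading.
- camera_params(name): a dict with "camera_matrix" (3x3 intrinsics, pixels), "dist" ([k1, k2, p1, p2, k3] as OpenCV has them; the pictures are not rectified), "position" and "orientation" of the camera in the world. Camera axes: x right, y up, looking along -z (the intrinsics and any distortion apply to the point x, -y, -z); pixel columns grow to the right and rows downward; lengths in m; the calibration is good to about 2 mm. A picture is of the moment at which its call begins: read the wrist's pose just before it. camera_params takes no time and is no camera call; for the wrist camera it gives the pose at the moment of the call.
- hand_in(): hands the job in, once; it reports no verdict.
The state is a dict: "time_s": time; "joint_pos": joint angles; "qd": joint speeds; "tau": joint torques, N m; "position": TCP position; "orientation": TCP orientation; "force": force on the tool from outside, world axes, zero at the start; "ft_torque": the same for the moment, N m; "grip_width": opening from 0.0 (shut) to 1.0 (fully open).
Only numpy, scipy, OpenCV 4.12 (cv2) and the standard library are available. Lean on these libraries where they do the work, as an engineer would, in place of code of your own. Each camera call takes 0.05 s, during which the arm holds its last target. There are 200 camera calls.

TASK

Press the mould's red ejector pad down gently until you feel the lever come to rest on its stop screw, and pause there a moment; then grip the raised end of the chocolate bar and lift it out of the mould. Lay it flat, segments up, inside the white outline on the wooden board, lengthwise, lowering it until it rests there before you let go. Do not force the lever, press or jam the bar hard against anything, and leave the other things on the counter alone.

Things in the scene. Friction and masses are not known exactly. Their poses are not given: they have to be found in the camera images.
- mould: aluminium bar mould on a steel foot plate, fixed; 205 x 78 mm (x, y), rim 66 mm above the counter. Origin: on the counter under the cavity's middle; -x is the lever end, roughly towards the robot. Cavity open on top, 47.6 mm wide, floor 50 mm up, 15 mm walls along both sides and the far (+x) end: no finger room around the bar.
- ejector: steel rocker lever on a cross pin (origin; 62 mm to -x of the mould's origin, 46 mm up). A 26 mm wide tongue lies under the bar, a 9 mm lip at the bar's near end; a red thumb pad (36 x 40 x 6 mm) at -x. Pad down = bar's far (+x) end up. Friction hinge: about 7 to 9 N on the pad moves it, it stays where left. Level at start, meets the stop screw at about 0.33 to 0.54 rad. x to the far end, z up.
- ejector_pad (a point): middle of the red thumb pad's top face, 52 mm from the lever's pin, 49 mm above the counter at the start. It sinks about 17 to 27 mm on its arc until the lever meets the stop screw.
- stop_screw: brass stop screw, 10 mm across, right under the thumb pad; set to a different height each time, 16 to 24 mm above the counter. Origin: centre of its top. The lever is home when the pad's underside rests on it.
- bar: dark brown rigid chocolate bar, 110 x 44 x 16 mm (x, y, z), 70 to 120 g, lying in the cavity, top flush with the rim. Origin: centre of its underside; z up through its segmented top. With the lever home its far (+x) end stands up at the lever's angle, both sides of that end free above the rim to be gripped across the width.
- board: wooden board fixed on the counter, 200 x 130 x 12 mm, long side along its x. Origin: centre of its underside. A thin white rectangular outline, 134 x 70 mm, is painted around the middle of its top, long side along x.
- tamper: bystander: steel coffee tamper standing upright, 54 mm across, 82 mm tall; origin at the centre of its underside
- spoon: bystander: spoon lying flat, 150 mm long; origin at the middle
- cup: bystander: white mug, 76 mm across, 65 mm tall; origin at the centre of its underside
- jar: bystander: amber glass jar, 68 mm across, 100 mm tall; origin at the centre of its underside
- canister: bystander: copper canister, 80 mm across, 110 mm tall; origin at the centre of its underside
There are look-alikes about, which are no part of the job. There is more than one size of the board; the one meant has the size given above.

How it is judged:
On the way, in this order (a step that is already met when the one before it is completed fails the run):
1. the ejector lever is pressed home onto its stop screw (contact force between ejector and stop_screw above 1 N), for 0.1 s.
2. the bar is lifted clear of the mould, held in the fingers (contact force between the fingers and bar above 0.5 N and height (world z) of bar above 0.085 m and contact force between bar and mould below 0.01 N and contact force between bar and ejector below 0.01 N), for 0.1 s.
3. the bar is lowered onto the board, level, while still held (contact force between the fingers and bar above 0.5 N and contact force between bar and board above 0.1 N and angle between bar's own z axis and vertical below 0.15 rad), for 0.05 s.
At the end, for the whole second after the job is handed in: The bar lies flat on the board (tilt under 0.08 rad), segments up, its centre within 15 mm of the board's centre along each board axis, its length within 0.25 rad of the board's, at rest and released (x of bar in the frame of board between -0.015 and 0.015 m and y of bar in the frame of board between -0.015 and 0.015 m and angle between the x axis of bar and the x axis of board, either way round below 0.25 rad and angle between bar's own z axis and vertical below 0.08 rad and z of bar in the frame of board between 0.009 and 0.0155 m and linear speed of bar below 0.02 m/s and angular speed of bar below 0.1 rad/s and contact force between the fingers and bar below 0.01 N); the robot touches nothing.
It fails at once if the lever is forced (over 50 N on it) (contact force between any of the fingers, the arm and ejector above 50 N).
It fails at once if the bar is jammed against the mould or lever (over 40 N) or rammed onto the board (over 80 N) (contact force between bar and mould above 40 N or contact force between bar and ejector above 40 N or contact force between bar and board above 80 N).
It fails at once if a bystander is moved by more than 30 mm (distance of any of tamper, spoon, cup, jar, canister from where it was at the start of the episode above 0.03 m).
It also fails if it takes over 48 s, if anything falls off the work surface, if the arm or the gripper's body presses on something with over 40 N, if the wrist force passes 120 N, or if a joint passes its speed limit or range.

## Working session

There is one attempt and no reset: what is moved stays moved. The work goes in short steps, Python scripts to look and compute and a tool call to move; the robot and the scene stay as the last step left them, time stands still between calls to the robot, and variables do not carry over. Pictures are saved under pics/ and viewed, about 8 in all and at most 12, crops included, and the job is handed in when it is done.

Besides the shell and the picture viewer there is one more tool, called after ">>>" as name(argument=value, ...) on one line, values as JSON. arm_command: Moves the arm, as the interface text tells. Its arguments: {"type":"object","properties":{"rows":{"type":"array","items":{"type":"array","items":{"type":"number"}}}},"required":["rows"]}

```bash
mkdir -p pics; cat > h.py <<'E'
import numpy as np, cv2
from plant import *
def snap(n,tag):
    p=camera_params(n); im,d=read_camera(n); cv2.imwrite(f'pics/{tag}.png',im)
    np.savez(f'pics/{tag}.npz',im=im,d=d,K=p['camera_matrix'],dist=p['dist'],pos=p['position'],R=p['orientation'])
def load(tag): return dict(np.load(f'pics/{tag}.npz'))
def rays(c,uv):
    q=cv2.undistortPoints(np.array(uv,float).reshape(-1,1,2),c['K'],c['dist']).reshape(-1,2)
    return np.c_[q[:,0],-q[:,1],-np.ones(len(q))]@np.array(c['R']).T
def plane(c,uv,z):
    r=rays(c,uv); return c['pos']+r*((z-c['pos'][2])/r[:,2])[:,None]
def dep(c,uv):
    r=rays(c,uv); return np.array([c['pos']+v*c['d'][int(round(b)),int(round(a))] for v,(a,b) in zip(r,uv)])
E
python3 - <<'E'
from h import *
s=read_state();print(s,grasp_offset)
for n in('top','side'):
    snap(n,n+'0');c=load(n+'0');print(n,c['K'],c['dist'],c['pos'],c['R'])
E
```

```text
{'time_s': 0.0, 'joint_pos': array([-1.17517531,  0.68996861, -0.19450511,  1.56631559,  0.15732405,
        0.90249409, -0.21511201]), 'qd': array([-0.00062415,  0.00027024,  0.00077352,  0.00069853,  0.00020593,
       -0.00014147,  0.0010402 ]), 'tau': array([-7.01095723e-04, -5.27562296e+01, -1.26715221e+00, -1.53430027e+01,
       -5.26879414e-02,  6.78879151e-03,  1.77745133e-04]), 'position': array([0.22105691, 0.58387524, 0.20182704]), 'orientation': array([[-4.87755088e-04, -9.35281053e-01,  3.53905516e-01],
       [-1.72470046e-03,  3.53905819e-01,  9.35279475e-01],
       [-9.99998394e-01, -1.54193686e-04, -1.78569903e-03]]), 'force': array([ 0.10047018, -0.56454845, -0.05022288]), 'ft_torque': array([ 0.01547153,  0.06561944, -0.00081815]), 'grip_width': 1.004462030002096} 0.0187
top [[465.26501803   0.         328.45712604]
 [  0.         465.26501803 237.87199286]
 [  0.           0.           1.        ]] [-0.09987622  0.          0.          0.          0.        ] [ 0.50014144 -0.01315136  1.01281901] [[-0.00687592  0.99733673 -0.07260964]
 [-0.99997174 -0.00707854 -0.00253356]
 [-0.00304078  0.07259017  0.99735722]]
side [[445.63716763   0.         323.11945386]
 [  0.         445.63716763 244.36033257]
 [  0.           0.           1.        ]] [-0.04069216  0.          0.          0.          0.        ] [0.50119837 0.77536601 0.54799548] [[-0.99528738  0.06531042 -0.07167696]
 [-0.09543828 -0.52892927  0.8432825 ]
 [ 0.01716309  0.84614915  0.53266973]]
```

View pics/top0.png

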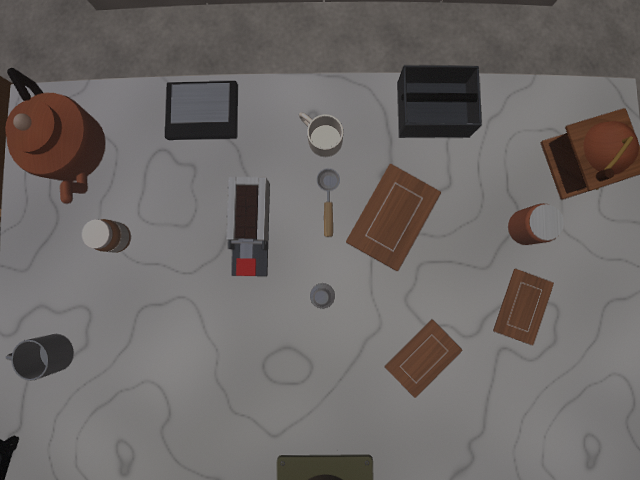

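View pics/side0.png

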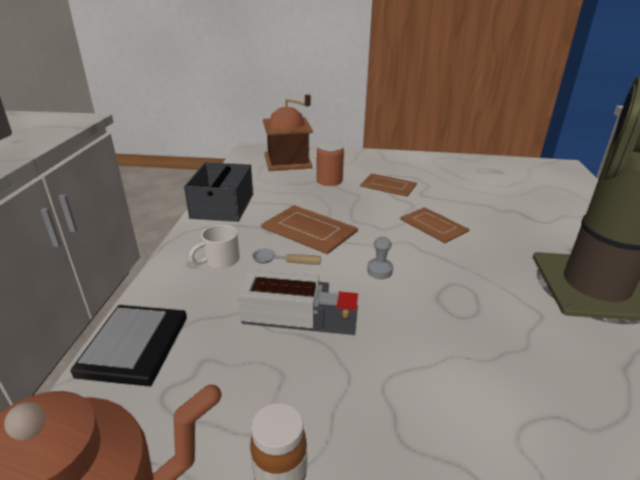

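The top view shows the red pad at (246,268), the bar at (246,208) in the mould, and the largest of three boards at (394,217). The tamper (322,296) and spoon (328,200) stand near the route. Next I measure these.

```bash
cat > m.py <<'E'
from h import *
def blob(m,near):
    m=cv2.morphologyEx(m.astype(np.uint8),cv2.MORPH_CLOSE,np.ones((3,3)))
    cs,_=cv2.findContours(m,cv2.RETR_EXTERNAL,cv2.CHAIN_APPROX_NONE)
    cs=[k for k in cs if cv2.contourArea(k)>30]
    return min(cs,key=lambda k:-cv2.pointPolygonTest(k,near,True))
def rect(c,k,z):
    p=plane(c,k.reshape(-1,2),z)[:,:2]
    (x,y),(w,h),a=cv2.minAreaRect((p*1000).astype(np.float32))
    if w<h: w,h,a=h,w,a+90
    return [round(v,1) for v in (x,y,w,h,(a+90)%180-90)]
E
python3 - <<'E'
from m import *
c=load('top0'); im=c['im']; b,g,r=[im[...,i].astype(int) for i in range(3)]; hsv=cv2.cvtColor(im,cv2.COLOR_BGR2HSV)
pad=blob((r>130)&(g<50)&(b<50),(246,268)); print('pad',rect(c,pad,.049),cv2.boundingRect(pad))
dark=blob((hsv[...,2]<85)&(r-b>12),(246,210)); print('bar',rect(c,dark,.066),cv2.boundingRect(dark))
bd=blob((hsv[...,1]>90)&(r>60)|((abs(np.indices(r.shape)[1]-394)<30)&(abs(np.indices(r.shape)[0]-217)<35)),(394,217)); print('board',rect(c,bd,.012),rect(c,bd,.006),cv2.boundingRect(bd))
print('depths',dep(c,[(246,268),(246,210),(394,217),(325,133),(321,293),(246,183),(532,225)]).round(4))
# white outline
for q in ((394,217),):
    x0,x1,y0,y1=340,445,160,275
    wood=np.zeros(r.shape,np.uint8); cv2.drawContours(wood,[cv2.convexHull(bd)],-1,1,-1); wood=cv2.erode(wood,np.ones((9,9)))
    m=(hsv[...,1]<115)&(wood>0)
    ys,xs=np.nonzero(m); 
    k=np.c_[xs,ys].reshape(-1,1,2); print('outline',len(xs),rect(c,k,.012))
s=load('side0');im=s['im']; b,g,r=[im[...,i].astype(int) for i in range(3)]
pad=blob((r>120)&(g<40)&(b<40),(347,299)); print('pad side',rect(s,pad,.049),cv2.boundingRect(pad))
hs=cv2.cvtColor(im,cv2.COLOR_BGR2HSV)
bd=blob((hs[...,1]>80)&(r>60),(309,228)); print('board side',rect(s,bd,.012),cv2.boundingRect(bd))
v=np.hstack([cv2.resize(c['im'][160:290,200:330],None,fx=3,fy=3),cv2.resize(s['im'][260:340,230:370],(680,390))[:, :400]])
cv2.imwrite('pics/crop.png',v)
E
```

```text
Traceback (most recent call last):
  File "m.py", line 6, in blob
    return min(cs,key=lambda k:-cv2.pointPolygonTest(k,near,True))
ValueError: min() iterable argument is empty
```

```bash
python3 - <<'E'
from m import *
c=load('top0'); im=c['im']; b,g,r=[im[...,i].astype(int) for i in range(3)]; hsv=cv2.cvtColor(im,cv2.COLOR_BGR2HSV)
for p in [(246,268),(246,210),(237,210),(394,217),(380,240),(350,217)]: print(p,im[p[1],p[0]],hsv[p[1],p[0]])
I=np.indices(r.shape)
pad=blob((r>2.2*g)&(r>2.2*b)&(r>100),(246,268)); print('pad',rect(c,pad,.049),cv2.boundingRect(pad))
dark=blob((r<90)&(r-b>12),(246,210)); print('bar',rect(c,dark,.066),cv2.boundingRect(dark))
m=((hsv[...,1]>60)&(r>50))
bd=blob(m,(394,217)); print('board',rect(c,bd,.012),cv2.boundingRect(bd))
print('depths',dep(c,[(246,268),(246,210),(394,217),(325,133),(321,293),(246,183),(532,225)]).round(4))
wood=np.zeros(r.shape,np.uint8); cv2.drawContours(wood,[cv2.convexHull(bd)],-1,1,-1); wood=cv2.erode(wood,np.ones((9,9)))
m=(hsv[...,1]<np.median(hsv[...,1][wood>0])*.75)&(wood>0)
ys,xs=np.nonzero(m); k=np.c_[xs,ys].reshape(-1,1,2); print('outline',len(xs),rect(c,k,.012))
s=load('side0');im=s['im']; b,g,r=[im[...,i].astype(int) for i in range(3)]
pad=blob((r>2.2*g)&(r>2.2*b)&(r>100),(347,299)); print('pad side',rect(s,pad,.049),cv2.boundingRect(pad))
hs=cv2.cvtColor(im,cv2.COLOR_BGR2HSV)
bd=blob((hs[...,1]>60)&(r>50),(309,228)); print('board side',rect(s,bd,.012),cv2.boundingRect(bd))
v=np.hstack([cv2.resize(c['im'][160:290,200:330],None,fx=3,fy=3),cv2.resize(s['im'][260:340,230:370],(680,390))[:, :400]])
cv2.imwrite('pics/crop.png',v)
E
```

```text
(246, 268) [ 37  37 125] [  0 180 125]
(246, 210) [32 33 43] [ 3 65 43]
(237, 210) [29 33 44] [ 8 87 44]
(394, 217) [42 59 89] [ 11 135  89]
(380, 240) [45 60 89] [ 10 126  89]
(350, 217) [123 123 124] [  0   2 124]
pad [512.0, 163.0, 37.8, 35.3, 89.8] (236, 258, 19, 18)
bar [625.0, 158.6, 105.8, 41.5, -0.4] (236, 186, 21, 52)
board [618.7, -151.6, 199.0, 129.2, -30.0] (346, 164, 95, 107)
depths [[ 0.5088  0.1607  0.0502]
 [ 0.628   0.1588  0.0643]
 [ 0.6172 -0.1528  0.0137]
 [ 0.8068 -0.0045  0.0055]
 [ 0.4581  0.0048  0.0852]
 [ 0.6839  0.1589  0.067 ]
 [ 0.5884 -0.4144  0.1121]]
outline 353 [619.0, -152.5, 136.7, 72.4, -29.9]
pad side [509.4, 163.9, 44.9, 34.6, 88.3] (336, 292, 21, 18)
board side [616.0, -147.5, 204.5, 139.7, -30.0] (261, 205, 97, 49)
```

View pics/crop.png

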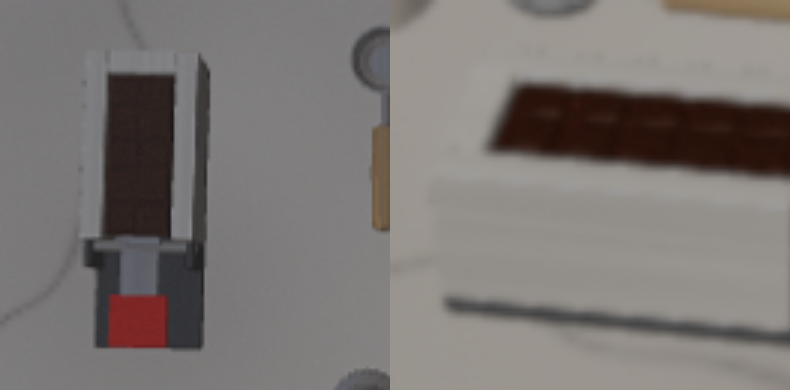

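Crop: red pad and lever at the near end, dark bar in the cavity, long axis nearly along world x. The fits match the stated sizes:

| Item | Position | Yaw | Size check |
|---|---|---|---|
| Pad | (0.511, 0.163) | – | – |
| Mould origin | (0.625, 0.159) | about -1° | – |
| Board | (0.618, -0.152) | -30° | 199x129 |

Now I turn the tool and move over the pad with the jaws shut.

>>> arm_command(rows=[[1,0,0,0,-6.6],[1,0,0,0,-6.6],[1,0,0,0,-6.6],[1,0,-15,-21,0],[1,0,-15,-21,0],[1,0,-15,-21,0],[1,0,-15,-21,0],[1,0,-15,-21,0],[1,0,-15,-21,0],[1,0,-15,-21,0]])

```text
time_s: 0.93
position: [0.3243, 0.4345, 0.2023]
orientation: [[-0.0, -1.0, 0.016], [-0.001, 0.016, 1.0], [-1.0, 0.0, -0.001]]
force: [0.0, 0.1, -0.1]
grip_width: 0.271
```

>>> arm_command(rows=[[1,0,-15,-21,0],[1,0,-15,-21,0],[1,0,-15,-21,0],[1,0,-15,-21,0],[1,0,-15,-21,0],[1,0,-15,-21,0],[1,0,-15,-21,0],[1,0,-15,-21,0],[1,0,-15,-21,0],[1,0,0,0,0]])

```text
time_s: 1.77
position: [0.4589, 0.2384, 0.202]
orientation: [[0.001, -1.0, 0.025], [-0.005, 0.025, 1.0], [-1.0, -0.001, -0.005]]
force: [0.0, -1.3, -0.5]
grip_width: 0.004
```

>>> arm_command(rows=[[1,0,-12,-19,0],[1,0,-12,-19,0],[1,0,-12,-19,0],[1,0,-12,-19,0],[1,25,0,0,0],[1,25,0,0,0],[1,25,0,0,0],[1,20,0,0,0],[1,0,0,0,0],[1,0,0,0,0]])

```text
time_s: 2.6
position: [0.5016, 0.1682, 0.107]
orientation: [[-0.002, -1.0, 0.015], [-0.001, 0.015, 1.0], [-1.0, 0.002, -0.001]]
force: [-0.0, 0.2, -0.5]
grip_width: 0.008
```

```bash
python3 - <<'E'
from m import *
snap('wrist','w1');c=load('w1');s=read_state();print(s['position'],s['force'],c['pos'],c['R'])
im=c['im'].astype(int);b,g,r=[im[...,i] for i in range(3)]
try:
    ys,xs=np.nonzero((r>2.2*g)&(r>2.2*b)&(r>90));print(len(xs),rect(c,np.c_[xs,ys].reshape(-1,1,2),.049))
except Exception as e: print(e)
E
```

```text
[0.50251892 0.16852637 0.10804577] [-0.38322649  0.88322284  0.1107457 ] [0.41780391 0.16926021 0.28966642] [[ 1.46297008e-02 -9.47645051e-01 -3.18990327e-01]
 [ 9.99892980e-01  1.38551708e-02  4.69716784e-03]
 [-3.15824056e-05 -3.19024906e-01  9.47746331e-01]]
2567 [508.8, 159.9, 39.9, 36.3, 88.5]
```

View pics/w1.png

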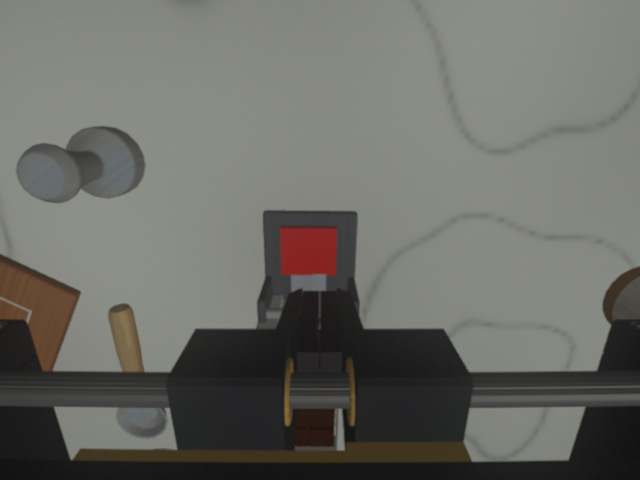

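The wrist view shows the pad at (309,250); measured as (0.509, 0.160), 40x36, yaw -1.5°, it agrees with the top view. Next I centre over it and descend.

>>> arm_command(rows=[[1,12,-3,-7,0],[1,15,0,0,0],[1,15,0,0,0],[1,8,0,0,0],[1,0,0,0,0]])

```text
time_s: 3.07
position: [0.5053, 0.1611, 0.0575]
orientation: [[-0.0, -1.0, 0.016], [-0.0, 0.016, 1.0], [-1.0, 0.0, -0.0]]
force: [1.2, -0.4, -0.4]
grip_width: 0.005
```

>>> arm_command(rows=[[1,3,0,0,0],[1,3,0,0,0],[1,2,0,0,0],[1,2,0,0,0],[1,2,0,0,0],[1,2,0,0,0]])

```text
time_s: 3.57
position: [0.5055, 0.161, 0.0436]
orientation: [[0.0, -1.0, 0.016], [0.0, 0.016, 1.0], [-1.0, -0.0, 0.0]]
force: [-0.1, 0.2, -0.3]
grip_width: 0.005
```

>>> arm_command(rows=[[1,1,0,0,0],[1,1,0,0,0]])

```text
time_s: 3.73
position: [0.5054, 0.1609, 0.0415]
orientation: [[-0.0, -1.0, 0.016], [0.0, 0.016, 1.0], [-1.0, 0.0, 0.0]]
force: [0.0, -0.1, -0.4]
grip_width: 0.003
```

```bash
python3 - <<'E'
from m import *
snap('side','s2');c=load('s2');s=read_state();print(s['position'],s['force'],s['tau'])
cv2.imwrite('pics/s2c.png',cv2.resize(c['im'][230:350,230:390],(800,600)))
E
```

```text
[0.50528083 0.16087374 0.04136232] [-0.19557394 -0.56229534  0.14875892] [ 1.58721814e-02 -5.03380609e+01 -1.39899462e+00 -6.72936022e+00
 -1.06470549e-02  5.90040092e-02 -5.00108872e-04]
```

View pics/s2c.png

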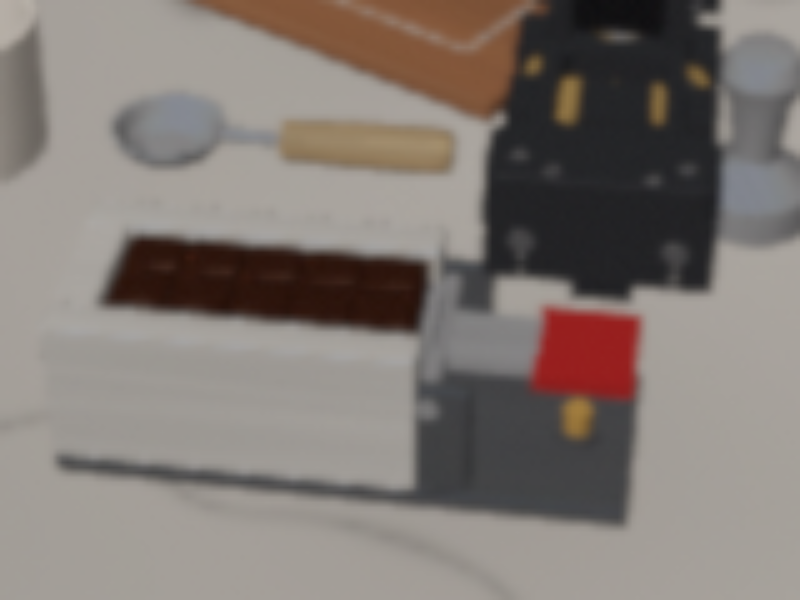

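```bash
python3 - <<'E'
from m import *
c=load('s2')
pts=[(350,289),(350,285),(350,280),(345,288),(365,280),(350,268),(350,250),(335,280),(345,300),(352,305),(356,295),(330,297),(345,315)]
for p,q in zip(pts,dep(c,pts)): print(p,c['d'][p[1],p[0]],q.round(4))
# project TCP
R=np.array(c['R']);
for P in ([.5053,.1609,.0414],[.5053,.1609,.06],[.5053,.1609,.105],[.510,.161,.049]):
    v=R.T@(np.array(P)-c['pos']); print(P,cv2.projectPoints(np.array([[v[0],-v[1],-v[2]]]),np.zeros(3),np.zeros(3),c['K'],c['dist'])[0].ravel())
E
```

```text
(350, 289) 0.75302076 [0.505  0.1759 0.0838]
(350, 285) 0.6600791 [0.5049 0.2468 0.1461]
(350, 280) 0.6557525 [0.5054 0.2464 0.155 ]
(345, 288) 0.7532108 [0.5135 0.1757 0.085 ]
(365, 280) 0.6523282 [0.4835 0.247  0.1574]
(350, 268) 0.6330645 [0.5064 0.2556 0.183 ]
(350, 250) 0.70465857 [0.5088 0.1818 0.1658]
(335, 280) 0.6596709 [0.5275 0.2453 0.1523]
(345, 300) 0.78349614 [0.5126 0.1628 0.0485]
(352, 305) 0.76927626 [0.4998 0.1773 0.0504]
(356, 295) 0.7952729 [0.4938 0.147  0.0489]
(330, 297) 0.78819364 [0.5395 0.1588 0.0495]
(345, 315) 0.79897404 [0.5111 0.1649 0.0158]
[0.5053, 0.1609, 0.0414] [349.02639217 302.75188088]
[0.5053, 0.1609, 0.06] [349.54346826 294.50135028]
[0.5053, 0.1609, 0.105] [350.84797358 273.62721434]
[0.51, 0.161, 0.049] [346.56786619 299.24618637]
```

```bash
python3 - <<'E'
from m import *
snap('side','s3'); c=load('s3'); s=read_state(); print(s['position'],s['joint_pos'],s['time_s'],s['force'])
for u in (344,350,356):
  for v in range(284,300):
    print(u,v,dep(c,[(u,v)])[0].round(4),c['im'][v,u])
E
```

```text
[0.50527907 0.16090748 0.04145301] [-0.26948109  0.82895533 -0.20933926  1.97154722  0.42204025  0.38313046
  0.74789331] 3.8333 [ 0.33895759 -0.60872335 -0.31697727]
344 284 [0.5139 0.2458 0.1464] [37 34 35]
344 285 [0.5138 0.2461 0.1448] [48 47 48]
344 286 [0.5137 0.2461 0.1429] [70 70 73]
344 287 [0.5179 0.064  0.0011] [89 91 94]
344 288 [5.178e-01 6.630e-02 3.000e-04] [ 99 102 106]
344 289 [5.176e-01 6.940e-02 2.000e-04] [119 124 129]
344 290 [ 5.174e-01  7.210e-02 -2.000e-04] [140 146 156]
344 291 [ 0.5173  0.0744 -0.0009] [125 131 160]
344 292 [0.5156 0.1417 0.0496] [ 73  77 154]
344 293 [0.5155 0.1436 0.0488] [ 34  35 152]
344 294 [0.5153 0.1482 0.0501] [ 30  31 151]
344 295 [0.5151 0.152  0.0509] [ 30  31 151]
344 296 [0.515  0.1519 0.0486] [ 31  31 151]
344 297 [0.5149 0.1549 0.0487] [ 29  30 151]
344 298 [0.5147 0.1598 0.0504] [ 30  31 151]
344 299 [0.5145 0.1625 0.0504] [ 31  31 151]
350 284 [0.505  0.247  0.1481] [36 35 35]
350 285 [0.5049 0.246  0.1456] [37 34 35]
350 286 [0.5048 0.2473 0.1446] [35 33 33]
350 287 [0.5052 0.1763 0.0883] [36 33 33]
350 288 [0.5051 0.1764 0
[... 541 characters left out ...]
456 0.1478] [36 34 34]
356 285 [0.4961 0.2469 0.147 ] [38 35 35]
356 286 [0.496  0.2449 0.1436] [48 48 48]
356 287 [0.4959 0.2456 0.1423] [79 81 84]
356 288 [0.495  0.1761 0.087 ] [109 113 118]
356 289 [0.4949 0.1755 0.0844] [122 126 131]
356 290 [0.4948 0.1714 0.0791] [135 141 146]
356 291 [0.4936 0.0737 0.0007] [147 153 161]
356 292 [ 4.934e-01  7.540e-02 -4.000e-04] [134 139 161]
356 293 [0.494  0.1406 0.0483] [ 81  85 154]
356 294 [0.4939 0.1444 0.0491] [ 38  40 151]
356 295 [0.4939 0.1482 0.0498] [ 36  37 151]
356 296 [0.4938 0.1509 0.0497] [ 37  39 151]
356 297 [0.4936 0.151  0.0476] [ 42  44 151]
356 298 [0.4936 0.1568 0.0499] [ 45  47 151]
356 299 [0.4935 0.1595 0.0499] [ 50  52 152]
```

```bash
python3 - <<'E'
from m import *
c=load('w1')
# finger pixels in tool frame (TCP pose at w1)
for p in [(320,300),(320,295),(300,300),(340,300),(320,310),(320,330),(320,350),(309,283),(309,260),(290,240)]:
    print('w1',p,(dep(c,[p])[0]).round(4))
snap('wrist','w4'); c=load('w4'); s=read_state(); print(s['position'],c['pos'])
im=c['im'].astype(int);b,g,r=[im[...,i] for i in range(3)]
ys,xs=np.nonzero((r>2.2*g)&(r>2.2*b)&(r>90));print(len(xs),rect(c,np.c_[xs,ys].reshape(-1,1,2),.049))
u,v=int(xs.mean()),int(ys.mean());print(u,v,dep(c,[(u,v)]).round(4))
for v in range(ys.min()-5,ys.max()+60,6): print(v,dep(c,[(320,v)])[0].round(4))
E
```

```text
w1 (320, 300) [0.4922 0.1685 0.1524]
w1 (320, 295) [0.4922 0.1685 0.1478]
w1 (300, 300) [0.4908 0.16   0.1548]
w1 (340, 300) [0.4908 0.177  0.1553]
w1 (320, 310) [0.496  0.1685 0.1543]
w1 (320, 330) [0.5043 0.1683 0.1569]
w1 (320, 350) [0.5808 0.1675 0.066 ]
w1 (309, 283) [0.5342 0.1599 0.0486]
w1 (309, 260) [0.5154 0.1604 0.0493]
w1 (290, 240) [0.5    0.1472 0.0489]
[0.50534662 0.16092755 0.04154997] [0.42115009 0.16191693 0.22393846]
2632 [506.2, 160.0, 40.0, 30.5, 89.1]
317 274 [[0.5006 0.1596 0.0495]]
252 [0.5031 0.1613 0.0099]
258 [0.4915 0.1614 0.0491]
264 [0.4946 0.1613 0.05  ]
270 [0.4986 0.1613 0.0487]
276 [0.5021 0.1612 0.0488]
282 [0.5054 0.1612 0.0494]
288 [0.5089 0.1611 0.0495]
294 [0.4964 0.1612 0.0803]
300 [0.4959 0.1612 0.0868]
306 [0.4975 0.1612 0.0891]
312 [0.5001 0.1611 0.0897]
318 [0.5026 0.1611 0.0903]
324 [0.5049 0.1611 0.0914]
330 [0.5073 0.161  0.0923]
336 [0.5099 0.161  0.0929]
342 [0.5128 0.1609 0.0932]
348 [0.5482 0.1605 0.0485]
354 [0.5509 0.1605 0.0504]
360 [0.5554 0.1604 0.05  ]
366 [0.5593 0.1604 0.0504]
```

View pics/w4.png

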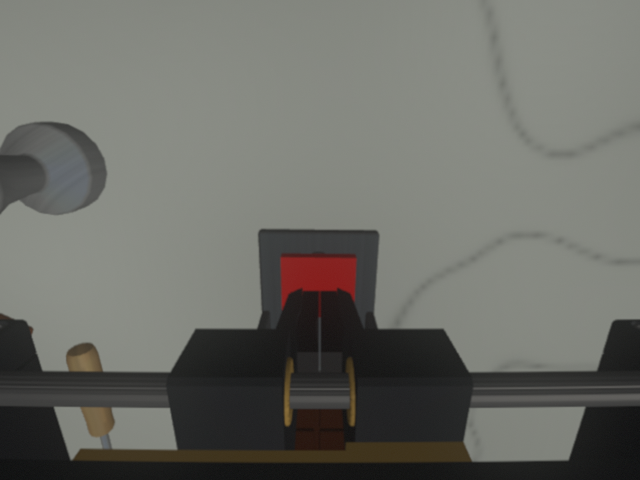

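Looking at the pictures: the side view shows the fingertips well above the untouched pad. Both side and wrist depth put them about 38 mm higher than the reported TCP, although x and y agree. So I'll take the real tip as reported z + 0.038 and rely on force feedback from here.

>>> arm_command(rows=[[1,8,0,0,0],[1,8,0,0,0],[1,6,0,0,0],[1,3,0,0,0],[1,2,0,0,0],[1,0,0,0,0]])

```text
time_s: 4.38
position: [0.505, 0.1609, 0.014]
orientation: [[-0.001, -1.0, 0.016], [-0.0, 0.016, 1.0], [-1.0, 0.001, -0.0]]
force: [-0.8, -0.0, 0.2]
grip_width: 0.005
```

>>> arm_command(rows=[[1,2,0,0,0],[1,2,0,0,0],[1,2,0,0,0]])

```text
time_s: 4.63
position: [0.5054, 0.161, 0.0095]
orientation: [[0.001, -1.0, 0.016], [0.0, 0.016, 1.0], [-1.0, -0.001, 0.0]]
force: [-2.9, -0.2, 9.7]
grip_width: 0.003
```

Contact is confirmed: 9.7 N at a reported z of about 10 mm, with the pad at 49 mm. I press on.

>>> arm_command(rows=[[1,1.5,0,0,0],[1,1.5,0,0,0],[1,1.5,0,0,0],[1,1.5,0,0,0],[1,1.5,0,0,0],[1,1.5,0,0,0]])

```text
time_s: 5.13
position: [0.5063, 0.161, 0.0008]
orientation: [[0.002, -1.0, 0.016], [0.0, 0.016, 1.0], [-1.0, -0.002, 0.001]]
force: [-0.3, -0.2, 9.4]
grip_width: 0.001
```

>>> arm_command(rows=[[1,1,0,0,0],[1,1,0,0,0],[1,1,0,0,0]])

```text
time_s: 5.38
position: [0.5069, 0.161, -0.0021]
orientation: [[0.003, -1.0, 0.017], [0.001, 0.017, 1.0], [-1.0, -0.003, 0.001]]
force: [-0.5, -0.9, 9.9]
grip_width: 0.001
```

>>> arm_command(rows=[[1,1,0,0,0],[1,1,0,0,0]])

```text
time_s: 5.55
position: [0.5073, 0.161, -0.004]
orientation: [[0.004, -1.0, 0.017], [0.001, 0.017, 1.0], [-1.0, -0.004, 0.001]]
force: [0.8, -0.5, 10.1]
grip_width: 0.002
```

>>> arm_command(rows=[[1,1,0,0,0],[1,1,0,0,0]])

```text
time_s: 5.72
position: [0.508, 0.161, -0.0058]
orientation: [[0.005, -1.0, 0.017], [0.001, 0.017, 1.0], [-1.0, -0.005, 0.001]]
force: [1.8, -1.3, 11.4]
grip_width: 0.004
```

>>> arm_command(rows=[[1,1,0,0,0],[1,1,0,0,0]])

```text
time_s: 5.88
position: [0.5083, 0.161, -0.0069]
orientation: [[0.006, -1.0, 0.017], [0.001, 0.017, 1.0], [-1.0, -0.006, 0.001]]
force: [-0.4, -2.5, 28.6]
grip_width: 0.007
```

>>> arm_command(rows=[[1,1,0,0,0]])

```text
time_s: 5.97
position: [0.5084, 0.161, -0.0072]
orientation: [[0.006, -1.0, 0.017], [0.001, 0.017, 1.0], [-1.0, -0.006, 0.001]]
force: [-2.7, -2.7, 36.0]
grip_width: 0.006
```

>>> arm_command(rows=[[1,1,0,0,0]])

```text
time_s: 6.05
position: [0.5086, 0.161, -0.0074]
orientation: [[0.007, -1.0, 0.017], [0.001, 0.017, 1.0], [-1.0, -0.007, 0.001]]
force: [-4.7, -3.5, 43.8]
grip_width: 0.004
```

The force jumped from 11 N to 44 N: that is the stop. I back off at once to a light hold.

>>> arm_command(rows=[[1,-3,0,0,0],[1,0,0,0,0],[1,0,0,0,0],[1,0,0,0,0]])

```text
time_s: 6.38
position: [0.5073, 0.1612, -0.0068]
orientation: [[0.004, -1.0, 0.017], [0.001, 0.017, 1.0], [-1.0, -0.004, 0.001]]
force: [0.3, -0.8, 14.0]
grip_width: 0.006
```

>>> arm_command(rows=[[1,-5,0,0,0],[1,-15,0,0,0],[1,-30,0,0,0],[-1,-35,0,0,0],[-1,-35,0,0,0],[-1,0,0,0,0],[-1,0,0,0,0],[-1,0,0,0,0],[-1,0,0,0,0],[-1,0,0,0,0]])

```text
time_s: 7.22
position: [0.5044, 0.1605, 0.1102]
orientation: [[-0.003, -1.0, 0.016], [-0.001, 0.016, 1.0], [-1.0, 0.003, -0.001]]
force: [-0.1, -0.4, -0.3]
grip_width: 0.512
```

```bash
python3 - <<'E'
from m import *
s=read_state();print(s['position'],s['force'],s['grip_width'])
snap('side','s5');snap('wrist','w5'); snap('top','t5'); c=load('s5');w=load('w5')
cv2.imwrite('pics/s5c.png',np.hstack([cv2.resize(c['im'][200:350,220:400],(480,400)),cv2.resize(w['im'],(320,240)).repeat(1,0) if 0 else cv2.copyMakeBorder(cv2.resize(w['im'],(320,240)),0,160,0,0,cv2.BORDER_CONSTANT)]))
E
```

```text
[0.50436287 0.16050588 0.11024749] [-0.12593808 -0.40042269 -0.26314613] 0.5120931302149603
```

View pics/s5c.png

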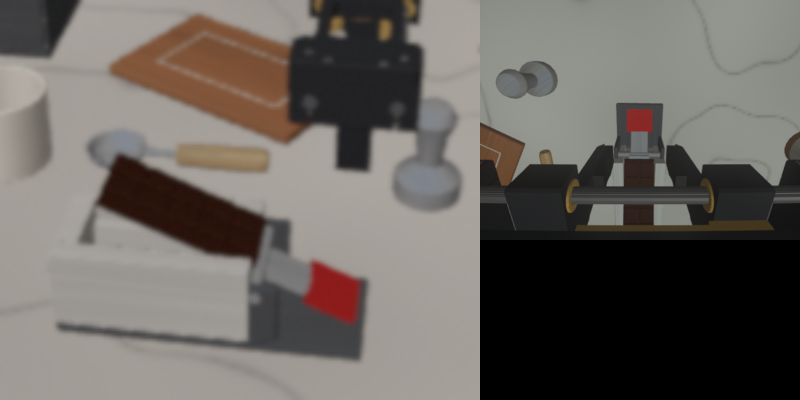

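The side view shows the bar tilted up with its far end free, and the lever staying down on the screw. Now I measure the bar's tilted top surface and the fingertip height.

```bash
python3 - <<'E'
from m import *
c=load('s5')
for v in range(250,268,2): print('fing',v,dep(c,[(353,v)])[0].round(4))
for tag,near in (('t5',(246,205)),('s5',(290,275))):
    c=load(tag); im=c['im'].astype(int); b,g,r=[im[...,i] for i in range(3)]
    m=(r<100)&(r-b>10)&(r>1.25*b)
    k=blob(m,near); mm=np.zeros(m.shape,np.uint8); cv2.drawContours(mm,[k],-1,1,-1)
    mm=cv2.erode(mm,np.ones((3,3)));ys,xs=np.nonzero(mm); P=dep(c,np.c_[xs,ys]); print(tag,cv2.boundingRect(k),len(P))
    o=(P[:,2]>.05)&(P[:,2]<.16); P=P[o]
    n=P[:,2]; A=np.c_[P[:,0],P[:,1],np.ones(len(P))]; 
    for _ in range(3):
        q=np.linalg.lstsq(A,n,rcond=None)[0]; e=abs(A@q-n); A,n,P=A[e<.004],n[e<.004],P[e<.004]
    print(' plane',q.round(4),'tilt',np.arctan(np.hypot(*q[:2])).round(3),len(P))
    # intersect contour rays with plane
    kk=k.reshape(-1,2); rr=rays(c,kk); t=(q[0]*c['pos'][0]+q[1]*c['pos'][1]+q[2]-c['pos'][2])/(rr[:,2]-q[0]*rr[:,0]-q[1]*rr[:,1]); X=c['pos']+rr*t[:,None]
    (x,y),wh,a=cv2.minAreaRect((X[:,:2]*1000).astype(np.float32)); print(' rect',x,y,wh,a)
    xs=np.percentile(X[:,0],[2,98]); print(' x range',xs,'far z',np.array([xs[1],y/1000,1])@q)
    far=X[X[:,0]>xs[1]-.02]; near_=X[X[:,0]<xs[0]+.03]; print(' y far',far[:,1].min(),far[:,1].max(),' near',near_[:,1].min(),near_[:,1].max())
E
```

```text
fing 250 [0.504  0.1988 0.1771]
fing 252 [0.5038 0.1983 0.1731]
fing 254 [0.5036 0.1989 0.1699]
fing 256 [0.5034 0.1974 0.1652]
fing 258 [0.5012 0.7754 0.548 ]
fing 260 [0.503  0.1971 0.1575]
fing 262 [0.5028 0.1973 0.1539]
fing 264 [ 0.5032 -0.0175  0.0023]
fing 266 [ 5.029e-01 -1.380e-02 -4.000e-04]
t5 (233, 188, 23, 54) 913
 plane [ 0.4399 -0.0223 -0.1761] tilt 0.415 863
 rect 614.2943725585938 158.55877685546875 (42.134193420410156, 101.52469635009766) 88.63717651367188
 x range [0.56358901 0.66522128] far z 0.11300347273607653
 y far 0.13675487902441083 0.1777045262737862  near 0.1384579017677683 0.18022535897013495
s5 (257, 258, 62, 40) 1003
 plane [ 0.4246 -0.0971 -0.1544] tilt 0.411 812
 rect 611.3189086914062 166.7411346435547 (50.84110641479492, 98.3711929321289) 88.16387176513672
 x range [0.56224242 0.66055604] far z 0.10985483618499628
 y far 0.14012815468530093 0.19088800390414906  near 0.14216412118261135 0.19236983931108254
```

>>> arm_command(rows=[[-1,0,-23,0,0],[-1,0,-23,0,0],[-1,0,-23,0,0],[-1,0,-23,0,0],[-1,0,-23,-1,0],[-1,0,-22,0,0],[-1,0,0,0,0],[-1,0,0,0,0]])

```text
time_s: 8.03
position: [0.6426, 0.1573, 0.1106]
orientation: [[-0.001, -1.0, 0.017], [-0.0, 0.017, 1.0], [-1.0, 0.001, -0.0]]
force: [-0.8, 0.9, 0.3]
grip_width: 0.996
```

>>> arm_command(rows=[[-1,15,0,0,0],[-1,15,0,0,0],[-1,0,0,0,0],[-1,0,0,0,0]])

```text
time_s: 8.37
position: [0.6405, 0.1577, 0.0808]
orientation: [[-0.003, -1.0, 0.015], [-0.001, 0.015, 1.0], [-1.0, 0.003, -0.001]]
force: [1.0, 0.8, 0.1]
grip_width: 1.001
```

```bash
python3 - <<'E'
from m import *
s=read_state();print(s['position'],s['force'],s['grip_width'])
snap('side','s6');snap('wrist','w6'); c=load('s6');w=load('w6')
for u in range(270,310,5):
  for v in range(225,290,4):
    P=dep(c,[(u,v)])[0]
    if P[1]>.19 and P[2]>.08: print(u,v,P.round(3))
cv2.imwrite('pics/s6c.png',np.hstack([cv2.resize(c['im'][180:330,210:370],(420,394)),cv2.resize(w['im'][200:480,150:490],(380,394))]))
E
```

```text
[0.64045514 0.15773145 0.08083695] [1.03583086 0.83646252 0.11008993] 1.0012042857644041
270 229 [0.624 0.234 0.226]
270 233 [0.622 0.244 0.226]
270 237 [0.621 0.251 0.223]
270 241 [0.621 0.252 0.217]
270 245 [0.622 0.25  0.209]
270 249 [0.623 0.243 0.198]
270 253 [0.624 0.243 0.191]
270 257 [0.624 0.242 0.183]
270 261 [0.63  0.218 0.16 ]
270 265 [0.631 0.218 0.152]
270 269 [0.631 0.216 0.143]
270 273 [0.632 0.216 0.135]
270 277 [0.632 0.217 0.128]
275 225 [0.62  0.218 0.224]
275 229 [0.617 0.231 0.225]
275 233 [0.615 0.243 0.225]
275 237 [0.613 0.253 0.225]
275 241 [0.614 0.251 0.217]
275 245 [0.614 0.249 0.209]
275 249 [0.616 0.244 0.199]
275 253 [0.616 0.244 0.192]
275 257 [0.617 0.243 0.185]
280 229 [0.501 0.775 0.548]
280 233 [0.608 0.242 0.225]
280 237 [0.607 0.246 0.221]
280 241 [0.607 0.247 0.215]
280 245 [0.607 0.248 0.209]
280 249 [0.609 0.243 0.199]
280 253 [0.609 0.243 0.192]
280 257 [0.609 0.244 0.185]
285 237 [0.607 0.209 0.199]
285 241 [0.607 0.211 0.193]
```

View pics/s6c.png

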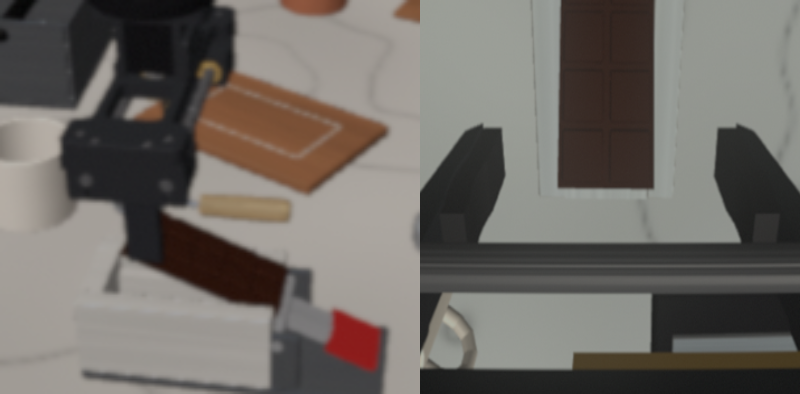

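The jaws straddle the raised end and are centred on it, with the tip at about z 0.12. I descend to a tip height of about 0.075, above the rim, and close.

>>> arm_command(rows=[[-1,10,0,0,0],[-1,12,0,0,0],[-1,12,0,0,0],[-1,8,-2,0,0],[-1,3,0,0,0],[-1,0,0,0,0],[-1,0,0,0,0]])

```text
time_s: 9.05
position: [0.6443, 0.1577, 0.0363]
orientation: [[-0.0, -1.0, 0.016], [0.0, 0.016, 1.0], [-1.0, 0.0, 0.0]]
force: [0.6, -0.5, 0.4]
grip_width: 1.001
```

>>> arm_command(rows=[[0,0,0,0,0],[0,0,0,0,0],[0.1,0,0,0,0],[0.3,0,0,0,0],[0.5,0,0,0,0],[1,0,0,0,0],[1,0,0,0,0],[1,0,0,0,0]])

```text
time_s: 9.72
position: [0.6444, 0.1577, 0.0367]
orientation: [[0.0, -1.0, 0.016], [0.0, 0.016, 1.0], [-1.0, -0.0, 0.0]]
force: [-0.3, -0.5, -0.0]
grip_width: 0.489
```

Opening 0.49, about 43 mm, so the bar is gripped. I lift slowly.

>>> arm_command(rows=[[1,-3,0,0,0],[1,-5,0,0,0],[1,-6,0,0,0],[1,-8,0,0,0]])

```text
time_s: 10.05
position: [0.6441, 0.1576, 0.059]
orientation: [[-0.001, -1.0, 0.016], [-0.0, 0.016, 1.0], [-1.0, 0.001, -0.0]]
force: [0.3, 0.4, -1.4]
grip_width: 0.49
```

>>> arm_command(rows=[[1,-15,0,0,0],[1,-20,0,0,0],[1,-20,0,0,0],[1,-20,0,0,0],[1,-20,0,0,0],[1,-10,0,0,0],[1,0,0,0,0]])

```text
time_s: 10.63
position: [0.6462, 0.1584, 0.1669]
orientation: [[0.005, -1.0, 0.016], [0.002, 0.016, 1.0], [-1.0, -0.005, 0.002]]
force: [0.2, 0.1, -1.3]
grip_width: 0.488
```

```bash
python3 - <<'E'
from m import *
s=read_state();print(s['position'],s['force'],s['grip_width'])
snap('side','s7'); c=load('s7')
cv2.imwrite('pics/s7c.png',cv2.resize(c['im'][130:330,210:410],(500,500)))
im=c['im'].astype(int); b,g,r=[im[...,i] for i in range(3)]
ys,xs=np.nonzero((r<100)&(r-b>10)&(r>1.25*b)); P=dep(c,np.c_[xs,ys]); o=(abs(P[:,1]-.158)<.05)&(P[:,2]>.08)&(abs(P[:,0]-.6)<.12);P=P[o];print(len(P),P.min(0),P.max(0))
s_=P[P[:,1]>.17]; print(np.polyfit(s_[:,0],s_[:,2],1),np.polyfit(P[:,0],P[:,2],1))
E
```

```text
[0.64618397 0.15840711 0.16687123] [ 0.19440159  0.14475291 -1.31699186] 0.4883123983715169
5729 [0.56161582 0.1097637  0.18345767] [0.69237413 0.20799982 0.51468268]
[ 1.57355132 -0.57476339] [ 2.05008542 -0.88644766]
```

View pics/s7c.png

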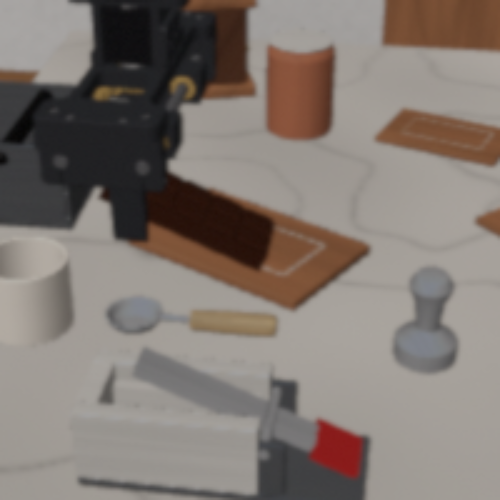

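The bar is held, at about 1.3 N, with the tilt kept at about 0.41 rad. It is clear of the mould and the lever stayed home. I carry it over the board to the grip target (0.646, -0.168), then turn +29°.

>>> arm_command(rows=[[1,0,0,-15,0],[1,0,-1,-30,0],[1,0,-1,-35,0],[1,0,-1,-35,0],[1,0,-1,-35,0],[1,0,-1,-35,0],[1,0,0,-35,0],[1,0,0,-35,0],[1,0,0,-35,0],[1,0,0,-25,0]])

```text
time_s: 11.52
position: [0.6417, -0.1637, 0.1615]
orientation: [[-0.004, -1.0, 0.02], [-0.003, 0.02, 1.0], [-1.0, 0.004, -0.003]]
force: [0.7, -1.3, -1.4]
grip_width: 0.494
```

>>> arm_command(rows=[[1,0,0,-12,2],[1,0,0,0,4],[1,0,0,0,5],[1,0,0,0,5],[1,0,0,0,5],[1,0,0,0,5],[1,0,0,0,3],[1,0,0,0,0],[1,0,0,0,0]])

```text
time_s: 12.27
position: [0.6434, -0.1686, 0.1627]
orientation: [[-0.002, -0.867, 0.497], [0.001, 0.497, 0.867], [-1.0, 0.002, -0.0]]
force: [-0.3, 0.2, -1.1]
grip_width: 0.492
```

>>> arm_command(rows=[[1,20,-2,0,0],[1,30,0,0,0],[1,30,0,0,0],[1,30,0,0,0],[1,20,0,0,0],[1,10,0,0,0],[1,5,0,0,0],[1,3,0,0,0],[1,0,0,0,0],[1,0,0,0,0]])

```text
time_s: 13.1
position: [0.6469, -0.1705, 0.0169]
orientation: [[0.002, -0.867, 0.499], [-0.0, 0.499, 0.867], [-1.0, -0.002, 0.001]]
force: [0.3, -0.7, -0.2]
grip_width: 0.487
```

```bash
python3 - <<'E'
from m import *
s=read_state();print(s['position'],s['force'],s['grip_width'])
snap('side','s8'); c=load('s8')
cv2.imwrite('pics/s8c.png',cv2.resize(c['im'][130:280,230:400],(680,600)))
E
```

```text
[ 0.64687086 -0.17051522  0.01689972] [ 0.27818445 -0.74346995 -0.17252825] 0.48684014572718914
```

View pics/s8c.png

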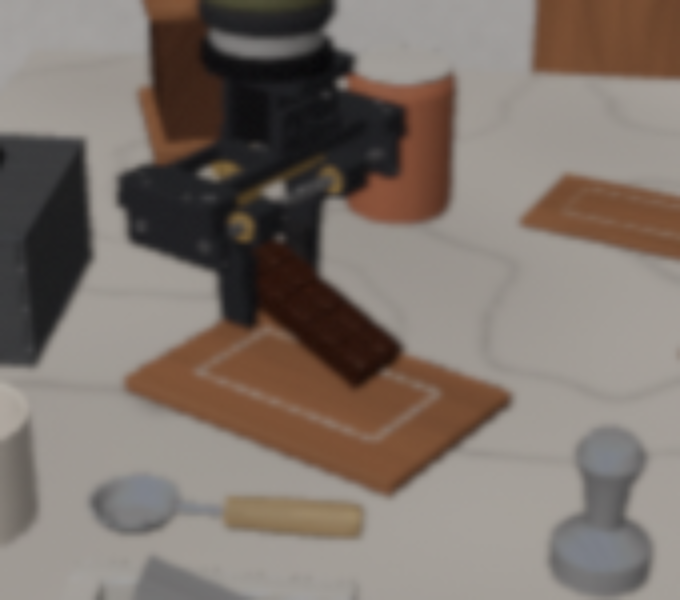

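The bar is above the board, its near end pointing along the outline. I lower it slowly to first touch.

>>> arm_command(rows=[[1,5,0,0,0],[1,5,0,0,0],[1,4,0,0,0],[1,3,0,0,0],[1,2,0,0,0],[1,2,0,0,0]])

```text
time_s: 13.65
position: [0.6461, -0.1706, -0.0056]
orientation: [[0.0, -0.867, 0.499], [-0.0, 0.499, 0.867], [-1.0, -0.001, 0.0]]
force: [1.0, -0.3, 1.8]
grip_width: 0.489
```

>>> arm_command(rows=[[1,2,0,0,0],[1,2,0,0,0],[1,2,0,0,0]])

```text
time_s: 13.9
position: [0.6469, -0.1709, -0.0109]
orientation: [[0.002, -0.866, 0.499], [-0.001, 0.499, 0.866], [-1.0, -0.002, 0.001]]
force: [1.2, -1.6, 2.7]
grip_width: 0.488
```

The bar touched as predicted and is swivelling in the grip at only about 3 N. I continue down, checking the force.

>>> arm_command(rows=[[1,2,0,0,0],[1,2,0,0,0],[1,2,0,0,0],[1,2,0,0,0]])

```text
time_s: 14.23
position: [0.6459, -0.1702, -0.0196]
orientation: [[0.0, -0.867, 0.499], [0.0, 0.499, 0.867], [-1.0, -0.0, 0.0]]
force: [1.9, -1.3, 2.3]
grip_width: 0.493
```

>>> arm_command(rows=[[1,2,0,0,0],[1,1.5,0,0,0]])

```text
time_s: 14.4
position: [0.6457, -0.1702, -0.0232]
orientation: [[-0.0, -0.867, 0.499], [0.0, 0.499, 0.867], [-1.0, 0.0, 0.0]]
force: [1.0, -1.2, 2.0]
grip_width: 0.486
```

>>> arm_command(rows=[[1,1,0,0,0],[1,1,0,0,0]])

```text
time_s: 14.57
position: [0.6456, -0.1702, -0.0236]
orientation: [[-0.0, -0.867, 0.499], [0.0, 0.499, 0.867], [-1.0, 0.0, -0.0]]
force: [-3.1, 0.4, 20.0]
grip_width: 0.491
```

The fingertips have touched the board (20 N). I back off 1.5 mm and check the bar's tilt and place before letting go.

>>> arm_command(rows=[[1,-1.5,0,0,0],[1,0,0,0,0]])

```text
time_s: 14.73
position: [0.6456, -0.1702, -0.0232]
orientation: [[-0.0, -0.867, 0.499], [0.0, 0.499, 0.867], [-1.0, 0.0, 0.0]]
force: [0.8, -0.9, 2.2]
grip_width: 0.489
```

```bash
cat > bar.py <<'E'
from m import *
import sys
def run(tag,guess=(.6185,-.152)):
    c=load(tag); im=c['im'].astype(int); b,g,r=[im[...,i] for i in range(3)]
    v,u=np.indices(r.shape); P=dep(c,np.c_[u.ravel(),v.ravel()]).reshape(480,640,3)
    d=P-np.array([*guess,0]); ex=np.array([.866,-.5,0]); ey=np.array([.5,.866,0])
    m=(r<62)&(r>1.2*b)&(abs(d@ey)<.04)&(abs(d@ex)<.085)&(P[...,2]>.016)&(P[...,2]<.06)
    Q=P[m]; A=np.c_[(Q-[*guess,0])@ex,(Q-[*guess,0])@ey,np.ones(len(Q))]; n=Q[:,2]
    for _ in range(4):
        q=np.linalg.lstsq(A,n,rcond=None)[0]; e=abs(A@q-n)<.004; A,n=A[e],n[e]
    print(tag,'n',m.sum(),len(n),'slope x,y',q.round(3)[:2],'z0',q[2].round(4))
    mm=cv2.morphologyEx(m.astype(np.uint8),cv2.MORPH_OPEN,np.ones((3,3)))
    ys,xs=np.nonzero(mm); print(rect(c,np.c_[xs,ys].reshape(-1,1,2),max(.02,q[2])))
E
python3 - <<'E'
from bar import *
s=read_state();print(s['position'],s['force'],s['grip_width'])
snap('side','s9');snap('top','t9')
for t in('s9','t9'):
    run(t)
E
```

```text
[ 0.64557209 -0.17016951 -0.02322934] [ 0.79973751 -0.88140138  2.2036978 ] 0.4894819939616444
s9 n 573 392 slope x,y [ 0.182 -0.075] z0 0.0367
[613.9, -139.5, 137.6, 59.0, -46.1]
t9 n 677 627 slope x,y [0.172 0.001] z0 0.0371
[603.6, -142.1, 72.5, 42.7, -30.4]
```

Tilt is about 0.17 rad, just over the 0.15 limit because the fingertips met the board first. So I let the end settle, regrip it lying flat with the tips just above the board, lift a little and set it down level.

>>> arm_command(rows=[[0.0,0,0,0,0],[-0.1,0,0,0,0],[-0.2,0,0,0,0],[-0.4,0,0,0,0],[-0.6,0,0,0,0],[-0.8,0,0,0,0],[-0.8,0,0,0,0]])

```text
time_s: 15.42
position: [0.6441, -0.173, -0.0234]
orientation: [[-0.003, -0.866, 0.5], [-0.003, 0.5, 0.866], [-1.0, 0.001, -0.004]]
force: [-2.1, -3.3, 6.1]
grip_width: 0.878
```

>>> arm_command(rows=[[-0.8,-25,0,0,0],[-0.8,-35,0,0,0],[-0.8,-40,0,0,0],[-0.8,-40,0,0,0],[-0.8,0,40,0,0],[-0.8,0,40,0,0],[-0.8,0,40,0,0],[-0.8,0,0,0,0],[-0.8,0,0,0,0]])

```text
time_s: 16.17
position: [0.5376, -0.1088, 0.1159]
orientation: [[-0.006, -0.868, 0.496], [0.001, 0.496, 0.868], [-1.0, 0.006, -0.002]]
force: [0.1, -0.3, 0.3]
grip_width: 0.898
```

```bash
python3 - <<'E'
from bar import *
s=read_state();print(s['position'],s['force'],s['grip_width'])
snap('side','s10');snap('top','t10')
for t in('s10','t10'): run(t)
cv2.imwrite('pics/f.png',np.hstack([cv2.resize(load('t10')['im'][150:290,330:470],(400,400)),cv2.resize(load('s10')['im'][180:270,240:370],(400,400))]))
E
```

```text
[ 0.53758927 -0.10877386  0.11591628] [ 0.10044273 -0.26374932  0.26722245] 0.8977725777438295
s10 n 536 390 slope x,y [ 0.012 -0.089] z0 0.0273
[616.3, -143.2, 117.4, 54.8, -30.2]
t10 n 160 150 slope x,y [-0.066 -0.053] z0 0.0317
[664.4, -170.4, 43.0, 21.6, 89.7]
```

View pics/f.png

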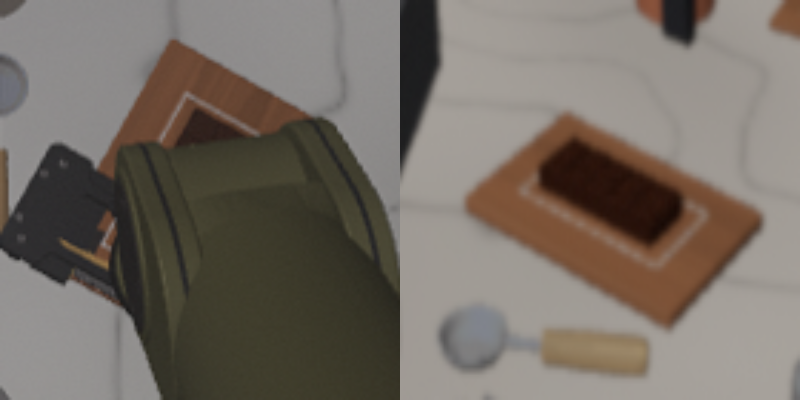

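The side view shows the bar lying flat, segments up, inside the outline. I measure its centre on the board from its top-face depth points.

```bash
python3 - <<'E'
from m import *
c=load('s10'); im=c['im'].astype(int); b,g,r=[im[...,i] for i in range(3)]
print([ (p,im[p[1],p[0]]) for p in ((285,220),(300,228),(315,232),(270,228),(330,245))])
k=blob((r<75)&(g<45)&(abs(np.indices(r.shape)[1]-303)<55)&(abs(np.indices(r.shape)[0]-222)<30),(300,222)); print(cv2.boundingRect(k))
# silhouette corners via polygon, then top-face corners on z=.028
ap=cv2.approxPolyDP(cv2.convexHull(k),2.0,True).reshape(-1,2); print(ap.tolist())
ex=np.array([.866,-.5]);ey=np.array([.5,.866])
for z in (.012,.028):
    X=plane(c,ap,z)[:,:2]-[.6185,-.152]; print(z,(np.c_[X@ex,X@ey]*1000).round(0).tolist())
# outline in same view for reference
hs=cv2.cvtColor(c['im'],cv2.COLOR_BGR2HSV)
ys,xs=np.nonzero((hs[...,1]<75)); X=plane(c,np.c_[xs,ys],.012)[:,:2]-[.6185,-.152]; a,bb=X@ex,X@ey
o=(abs(a)<.085)&(abs(bb)<.053); a,bb=a[o]*1000,bb[o]*1000
print('outline',len(a),np.percentile(a,[1,99]),np.percentile(bb,[1,99]))
E
```

```text
[((285, 220), array([41, 53, 76])), ((300, 228), array([ 45,  66, 104])), ((315, 232), array([16, 27, 50])), ((270, 228), array([ 59,  85, 127])), ((330, 245), array([ 55,  81, 123]))]
(285, 211, 47, 24)
[[285, 218], [297, 211], [328, 222], [331, 227], [319, 234], [287, 222]]
0.012 [[69.0, 3.0], [68.0, -45.0], [-28.0, -45.0], [-48.0, -30.0], [-44.0, 14.0], [52.0, 15.0]]
0.028 [[50.0, 25.0], [49.0, -21.0], [-44.0, -22.0], [-64.0, -7.0], [-60.0, 36.0], [33.0, 37.0]]
outline 11 [-67.22944675  64.99174678] [-39.74901138  29.52699892]
```

The silhouette is ambiguous in this view. I move the hand past the bar so that the wrist camera looks down on it.

>>> arm_command(rows=[[-0.8,0,-35,0,0],[-0.8,0,-35,0,0],[-0.8,0,-35,0,0],[-0.8,0,-35,0,0],[-0.8,0,-20,0,0],[-0.8,0,0,0,0],[-0.8,0,0,0,0]])

```text
time_s: 16.85
position: [0.6815, -0.1917, 0.1156]
orientation: [[0.001, -0.865, 0.501], [0.0, 0.501, 0.865], [-1.0, -0.001, 0.0]]
force: [-0.3, 0.4, 1.2]
grip_width: 0.897
```

```bash
cat > wb.py <<'E'
from m import *
def wb(tag):
    c=load(tag); im=c['im'].astype(int); b,g,r=[im[...,i] for i in range(3)]; hs=cv2.cvtColor(c['im'],cv2.COLOR_BGR2HSV)
    v,u=np.indices(r.shape); P=dep(c,np.c_[u.ravel(),v.ravel()]).reshape(480,640,3)
    near=np.hypot(P[...,0]-.6185,P[...,1]+.152)<.12
    m=near&(P[...,2]>.022)&(P[...,2]<.034)
    m=cv2.morphologyEx(m.astype(np.uint8),cv2.MORPH_OPEN,np.ones((5,5)))
    cs,_=cv2.findContours(m,0,1); k=max(cs,key=cv2.contourArea); print('bar',rect(c,k,.028),cv2.boundingRect(k))
    Q=P[m>0]; A=np.c_[Q[:,:2],np.ones(len(Q))]; print('slope',np.linalg.lstsq(A,Q[:,2],rcond=None)[0].round(3),np.median(Q[:,2]))
    w=near&(P[...,2]>.006)&(P[...,2]<.018)&(hs[...,1]<.6*np.median(hs[...,1][near&(P[...,2]<.018)&(P[...,2]>.008)]))
    ys,xs=np.nonzero(w); d=plane(c,np.c_[xs,ys],.012)[:,:2]-[.6185,-.152]
    a,bb=d@[.866,-.5],d@[.5,.866]; o=(abs(a)<.08)&(abs(bb)<.045); a,bb=a[o]*1000,bb[o]*1000
    print('outline',o.sum(),np.percentile(a,[1,99]).round(1),np.percentile(bb,[1,99]).round(1))
    w2=near&(P[...,2]>.007)&(hs[...,1]>60); ys,xs=np.nonzero(w2); print('board',rect(c,np.c_[xs,ys].reshape(-1,1,2),.012))
E
python3 - <<'E'
from wb import *
s=read_state();print(s['position'],s['force'],s['grip_width'])
snap('wrist','w11');wb('w11')
E
```

```text
[ 0.68146617 -0.19168247  0.11558887] [-0.32643056  0.43165111  1.19016576] 0.8973271879248415
bar [619.0, -155.2, 108.8, 43.8, -29.9] (288, 52, 64, 156)
slope [ 0.002 -0.001  0.026] 0.02804339144497675
outline 2143 [-68.4  66.3] [-38.8  32.1]
board [743.0, -195.0, 653.8, 434.5, 59.9]
```

The bar is flat (slope 0.002) at (0.619, -0.155), yaw -29.9°, about 3 mm off the outline's centre. I regrip at its middle with the tips about 2 mm above the board.

>>> arm_command(rows=[[-0.8,0,24,0,0],[-0.8,0,24,0,0],[-0.8,0,24,0,0],[-0.8,30,0,0,0],[-0.8,35,0,0,0],[-0.8,35,0,0,0],[-0.8,20,0,0,0],[-0.8,10,0,0,0],[-0.8,4,0,0,0],[-0.8,0,0,0,0]])

```text
time_s: 17.73
position: [0.6178, -0.1539, -0.0174]
orientation: [[-0.001, -0.867, 0.498], [0.0, 0.498, 0.867], [-1.0, 0.001, 0.0]]
force: [0.1, -0.1, -0.1]
grip_width: 0.902
```

>>> arm_command(rows=[[-0.8,1,0,0,0],[-0.3,0,0,0,0],[-0.1,0,0,0,0],[0.1,0,0,0,0],[0.3,0,0,0,0],[1,0,0,0,0],[1,0,0,0,0],[1,0,0,0,0]])

```text
time_s: 18.4
position: [0.6182, -0.1544, -0.0182]
orientation: [[0.0, -0.867, 0.499], [-0.0, 0.499, 0.867], [-1.0, -0.0, 0.0]]
force: [-0.3, -0.1, 2.1]
grip_width: 0.49
```

Gripped. I lift 10 mm, then lower back until it rests.

>>> arm_command(rows=[[1,-5,0,0,0],[1,-5,0,0,0],[1,0,0,0,0],[1,0,0,0,0],[1,0,0,0,0]])

```text
time_s: 18.82
position: [0.618, -0.1544, -0.0084]
orientation: [[0.0, -0.867, 0.499], [0.0, 0.499, 0.867], [-1.0, 0.0, 0.0]]
force: [-0.0, -0.6, -1.9]
grip_width: 0.497
```

>>> arm_command(rows=[[1,3,0,0,0],[1,3,0,0,0],[1,2,0,0,0],[1,1,0,0,0],[1,0.5,0,0,0]])

```text
time_s: 19.23
position: [0.6176, -0.1543, -0.0181]
orientation: [[-0.001, -0.867, 0.499], [0.0, 0.499, 0.867], [-1.0, 0.001, -0.0]]
force: [-2.1, -0.6, 3.1]
grip_width: 0.498
```

>>> arm_command(rows=[[1,0.7,0,0,0],[1,0,0,0,0]])

```text
time_s: 19.4
position: [0.6175, -0.1543, -0.0182]
orientation: [[-0.001, -0.867, 0.499], [0.0, 0.499, 0.867], [-1.0, 0.001, -0.0]]
force: [-3.0, -0.1, 4.4]
grip_width: 0.494
```

It was carried (-1.9 N) and now rests on the board (+4.4 N), still held. A short pause, then release and retreat.

>>> arm_command(rows=[[1,0,0,0,0],[1,0,0,0,0],[0,0,0,0,0],[-0.2,0,0,0,0],[-0.5,0,0,0,0],[-0.8,0,0,0,0],[-0.8,0,0,0,0],[-0.8,0,0,0,0]])

```text
time_s: 20.07
position: [0.6182, -0.1544, -0.0187]
orientation: [[0.0, -0.867, 0.499], [0.0, 0.499, 0.867], [-1.0, -0.0, 0.0]]
force: [0.6, -0.6, -0.3]
grip_width: 0.852
```

>>> arm_command(rows=[[-0.8,-10,0,0,0],[-0.8,-30,0,0,0],[-0.8,-35,0,0,0],[-0.8,-35,0,0,0],[-0.8,-25,-24,0,0],[-0.8,0,-24,0,0],[-0.8,0,-24,0,0],[-0.8,0,0,0,0],[-0.8,0,0,0,0]])

```text
time_s: 20.82
position: [0.6808, -0.191, 0.1167]
orientation: [[0.001, -0.866, 0.5], [-0.0, 0.5, 0.866], [-1.0, -0.001, 0.0]]
force: [-0.2, 1.2, -0.8]
grip_width: 0.898
```

```bash
python3 - <<'E'
from wb import *
s=read_state();print(s['position'],s['force'],s['grip_width'],s['time_s'])
snap('wrist','w12');wb('w12')
cv2.imwrite('pics/last.png',load('w12')['im'])
E
```

```text
[ 0.6807791  -0.1909874   0.11670408] [-0.16078096  1.23683657 -0.84346847] 0.8978078720507067 20.8167
bar [618.5, -155.0, 108.6, 43.8, -29.9] (288, 53, 64, 155)
slope [0.004 0.001 0.025] 0.028024323925078032
outline 2086 [-68.3  66.5] [-38.8  32.1]
board [742.8, -194.3, 656.5, 436.1, 59.9]
```

View pics/last.png

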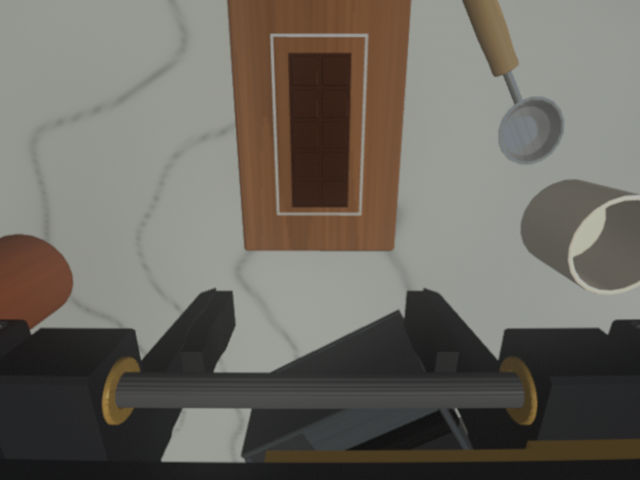

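The bar, at (320,130), lies centred and parallel inside the white outline, and nothing is touching it. I hand in.

```bash
python3 -c "
from plant import hand_in;print(hand_in())"
```

```text
the job is handed in; nothing more can be done
None
```

The bar is lying flat, segments up, inside the white outline on the 200 x 130 mm board, and the job is handed in at about 21 s.

- **Lever:** I pressed it home and felt the stop when the force jumped from 11 N to about 44 N. That peak is closer to the 50 N limit than I meant: I sent several small steps together without checking the force between them. I backed off to 14 N, held there about a quarter of a second, and let go; the lever stayed down.
- **Lift:** I gripped the raised end across its width and lifted the bar clear of the mould. It kept its tilt of about 0.41 rad in the fingers.
- **Placing:** The first lowering reached only about 0.17 rad tilt, because the fingertips met the board before the bar was level (20 N on the tips). I released the bar and its raised end, about 10 mm up, settled flat. I then regripped it at its middle, lifted it 10 mm and set it down level while still held (about 4 N) before letting go.

**Last checks:** the wrist camera puts the bar at (0.6185, -0.155), about 3 mm from the outline's centre. Its direction is within 0.5° of the board's, its top is 28 mm up as it should be, and its slope is about 0.004. The gripper was clear of everything. The spoon and mug looked undisturbed; I did not measure the bystanders again.

**One disagreement:** the camera views and the touches on the pad and board put the real fingertips 36 to 40 mm above the reported TCP height. I corrected for this throughout.

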